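Pin the swivel mount and press the microscope lens cell home

ROBOT

A 6-joint arm with a two-finger parallel gripper is mounted at the origin on the work surface. World frame = base frame: x ahead of the robot, y to its left, z up, the work surface at z = 0. Lengths are in m, angles in rad, forces in N, time in s.
With the tool pointing down it reaches from about 0.3 to 0.825 m from the base axis. Payload 5.4 kg.
Tool frame: the origin (TCP) lies at the very end of the fingers, on their centre line; the grasp point (between the pads) lies 19 mm behind it (bot.hold_point_z is the distance from the TCP to the grasp point, in m); z points along the fingers, y is the line along which they close (so a half turn about z gives the same grasp; the last joint's range is limited). The gripper opens to 92 mm and grips with 3 to 60 N. Pads are 20 mm wide; open, the fingers measure 128 mm over their backs; the gripper's body (75 mm by 189 mm) begins 69 mm behind the grasp point.
Start: joints at [-1.535, 0.158, 1.597, -0, 1.386, -0.21], TCP at [0.14, -0.558, 0.215] pointing down, gripper open.
Joint ranges: [-2.91, 2.91], [-0.94, 2.29], [0.18, 2.7], [-1.29, 4.43], [0.17, 2.64], [-3, 3]. Speed limits (rad/s): [2.57, 2.57, 3.14, 3.14, 3.14, 3.14].

INTERFACE

Orientations are given as a unit quaternion [x, y, z, w].
In Python, from rig import bot gives the robot as it stands.
- The arm moves only by the tool move_arm, never from a script. Its argument "deltas" is a list of rows, each a list of 7 numbers: the turn, a rotation vector about the tool's x, y, z in units of 6 degrees (1.0 is 6 degrees), then the shift along the tool's x, y, z in units of 40 mm (1.0 is 40 mm), then the finger opening in mm, from 0 to 91.9. In form: [[ax, ay, az, tx, ty, tz, gripper], ...]. A call has 1 to 12 rows; each row is the pose to reach, as a shift and turn from the pose commanded when the call began, along the tool's axes at that moment; what a row does not reach only later rows make up. A row lasts 1/12 s, in which the tool goes at most 41.7 mm and 7.16 degrees, less where a joint would pass 70% of its speed; a pose out of reach is approached as far as the arm can. A call with a gripper value outside its range is refused whole. The fingers move at their own pace and stop on an object; "force" is the grip in N (left out, the last holds). Time passes only in rows, so rows that repeat a pose let the fingers close. It gives the time, the measured TCP pose, the force, the opening and the grip force at its end, in the units of the state.
- bot.state(): the state, without advancing time (a new reading comes with each control period).
- bot.grab_frame(name): name is "side" or "top"; returns (picture, depth): 420x560x3 uint8, red, green, blue; 420x560 float32, m along the optical axis (not along the pixel's ray), 0 where there is no reading.
- bot.camera_info(name): a dict with "camera_matrix" (3x3 intrinsics, pixels), "k1" (the pictures are not rectified: a ray, as slopes to the right and down, at radius r is drawn at 1 + k1 r^2 times it, then the intrinsics apply), "rvec" (rotation vector, rad) and "tvec" (3), from world to camera coordinates, as OpenCV has them. Camera axes: x right, y down, z forward; pixel columns grow to the right and rows downward; lengths in m; the calibration is good to about 2 mm. A picture is of the moment at which its call begins. camera_info takes no time and is no camera call.
- bot.close_job(): hands the job in; it is judged then, once.
The state is a dict: "clock": time; "joints": joint angles; "qvel": joint speeds; "effort": joint torques, N m; "ee_pos": TCP position; "ee_rot": TCP orientation; "contact_force": force on the tool from outside, world axes, zero at the start; "wrist_torque": the same for the moment, N m; "opening": finger opening in m; "grasp_force": force on a finger pad.
Only numpy, scipy, OpenCV 4.12 (cv2) and the standard library are available. Lean on these libraries where they do the work, as an engineer would, in place of code of your own. Each camera call takes 0.05 s, during which the arm holds its last target. There are 200 camera calls.

TASK

Push the thick lock pin from the rack all the way down through the lug of the swivel mount into its base, so that the mount cannot turn. Then turn the knurled lens cell, without lifting it off its spigot, until its hidden keyways drop over the cross pins, and press it fully home against its spring. Finish while holding it pressed home, and leave the slim pin and the other things on the bench where they are.

Things in the scene. Friction and masses are not known exactly. Their poses are not given: they have to be found in the camera images.
- mount: Grey fixed base of the swivel mount, a 116 x 116 mm block 22 mm high with a boss. Origin: on the bench, on the vertical swivel axis; its +x points to the pin hole, 80 mm from the axis. On it turns the aluminium swivel: a plate of 46 mm radius with a lug 44 mm wide reaching 102 mm from the axis, both 24 to 34 mm above the bench.
- seat (a point): Centre of the swivel's round seat (30 mm radius), on the axis, 52 mm above the bench. A 30 mm steel spigot rises from it to 86 mm, inside the lens cell. Four cross pins, 5 mm thick, stick out of the spigot at 90 degrees to one another to 21 mm from the axis, tops 61 mm above the bench. They are rigid with the swivel, but which way they point is unknown: it varies and the cell hides it.
- cell_top (a point): Centre of the lens cell's top, 36 mm above its underside: 97 mm above the bench while the cell stands on the cross pins. A turn of at most 1.3 rad either way brings the keyways over the pins; the cell then drops 4.5 mm freely onto a spring plate and must be pushed 4.5 mm more, with 5 to 9 N, to the seat (top 88 mm above the bench). Let go, it springs back up.
- base_hole (a point): Mouth of the vertical 12 mm hole through the boss of the base, on its upper face, 22 mm above the bench.
- lug_hole (a point): Mouth of the vertical 12 mm hole through the lug of the swivel, on the lug's upper face, 34 mm above the bench. The lug is 10 mm thick and 2 mm above the base; at the start its hole lies over that of the base within 1 mm.
- swivel (a joint): Angle of the swivel on its base (rad), 0 with the lug's hole over the base's hole, positive counterclockwise from above. It turns almost freely (0.015 N m) until it is pinned, and would turn along with the lens cell. It should stay within 0.06.
- lens_cell: Knurled dark metal lens cell: closed round collar, 54 mm diameter, 36 mm high, 0.12 to 0.2 kg. Origin: centre of its underside, z up. It starts on the spigot, standing on the cross pins, underside 61 mm above the bench (home: 52). Inside, out of sight, four keyways 9 mm wide at 90 degrees, open below, fit over the cross pins with 0.1 rad play each way.
- lock_pin: Thick steel lock pin, to be used, upright, 72 mm long. Origin: centre of its lower tip, z up. From the tip: shank 10 mm thick, chamfered, 30 mm long; flange 20 mm wide, 4 mm thick; round grip 16 mm thick, 38 mm long. It starts in one hole of the rack, flange on the rack's top, tip 6 mm above the bench. Home: flange on the lug, tip 4 mm above the bench.
- slim_pin: The slim steel pin, not to be used: as the lock pin, but with a shank of 7 mm and a grip of 9 mm diameter. It stands in the other hole of the rack. Origin: centre of its lower tip.
- pin_rack: Fixed grey plastic block with two vertical 13 mm holes for pins, 46 x 116 mm, 36 mm high. Origin: centre of its underside; the holes are 32 mm from it along its own +y and -y.
- screwdriver: Bystander: screwdriver, 170 mm, lying on the bench. Origin midway along it. Leave alone.
- flux_jar: Bystander: white jar with black lid, 48 mm diameter, 45 mm high. Origin under its centre. Leave alone.
- spray_bottle: Bystander: clear bottle, 54 mm diameter, 130 mm high. Origin under its centre. Leave alone.
- multimeter: Bystander: blue multimeter lying on its back, 165 x 82 x 40 mm. Origin under its centre. Leave alone.
- laptop_board: Bystander: blue circuit board with a fan, 110 x 230 x 18 mm. Origin under its centre. Leave alone.
- parts_tray: Bystander: dark wooden divided tray, 120 x 170 x 35 mm. Origin under its centre. Leave alone.
- solder_spool: Bystander: metal spool, 54 mm diameter, 45 mm high. Origin under its centre. Leave alone.
Not all that is in view belongs to the job. What is shaped like the lens_cell but purple is not meant.

How it is judged:
By the outcome, as a careful person would: the job done as asked, in the order asked, and still so for the second after the job is handed in, while the arm keeps its last pose, push and grip.
It also fails if it takes over 64 s, if anything falls off the work surface, if the arm or the gripper's body presses on something with over 40 N, if the wrist force passes 120 N, or if a joint passes its speed limit or range.

## Working session

There is one attempt and no reset: what is moved stays moved. The work goes in short steps, Python scripts to look and compute and a tool call to move; the robot and the scene stay as the last step left them, time stands still between calls to the robot, and variables do not carry over. Pictures are saved under pics/ and viewed, at most 10 in all, crops included, and the job is handed in when it is done.

Besides the shell and the picture viewer there is one more tool, called after ">>>" as name(argument=value, ...) on one line, values as JSON. move_arm: Moves the arm, as the interface text tells. Its arguments: {"type":"object","properties":{"deltas":{"type":"array","items":{"type":"array","items":{"type":"number"}}},"force":{"type":"number"}},"required":["deltas"]}

```bash
mkdir -p pics; ls
python3 - <<'E'
from rig import bot
import cv2,numpy as np
for n in ("side","top"):
    im,d=bot.grab_frame(n)
    cv2.imwrite(f"pics/{n}0.png",im[:,:,::-1]); np.savez(f"{n}0.npz",im=im,d=d)
    print(n,bot.camera_info(n))
print(bot.state(),bot.hold_point_z)
E
```

```text
pics
side {'camera_matrix': array([[546.81958663,   0.        , 281.60401151],
       [  0.        , 546.81958663, 206.07995639],
       [  0.        ,   0.        ,   1.        ]]), 'k1': -0.059172856492244706, 'rvec': array([ 0.04812209, -2.68595271,  1.57400628]), 'tvec': array([0.56566141, 0.09643277, 1.42256383])}
top {'camera_matrix': array([[427.79409365,   0.        , 279.72610802],
       [  0.        , 427.79409365, 201.08969293],
       [  0.        ,   0.        ,   1.        ]]), 'k1': 0.03600880754323429, 'rvec': array([ 2.15833451, -2.20551065,  0.07405294]), 'tvec': array([-0.02197561,  0.56319892,  1.26853504])}
{'clock': 0.1, 'joints': array([-1.53506830e+00,  1.58956556e-01,  1.59807204e+00, -5.07779813e-05,
        1.38620470e+00, -2.10105611e-01]), 'qvel': array([-1.58753145e-03, -1.65857596e-03, -5.04616853e-03,  3.04038663e-04,
        4.33266231e-06,  3.87672212e-05]), 'effort': array([ 7.64691913e-05, -3.86504531e+01, -3.22960031e+01,  7.02665700e-02,
        3.39518802e-02, -4.25383701e-05]), 'ee_pos': array([ 0.13987504, -0.55715603,  0.2137511 ]), 'ee_rot': array([ 9.92454326e-01,  1.22612141e-01,  4.65729113e-05, -8.19374976e-04]), 'contact_force': array([ 0.81321627, -0.41135026,  0.46415712]), 'wrist_torque': array([0.0131716 , 0.04024618, 0.02552402]), 'grasp_force': 0.0, 'opening': 0.09178721695333036} 0.0187
```

View pics/top0.png

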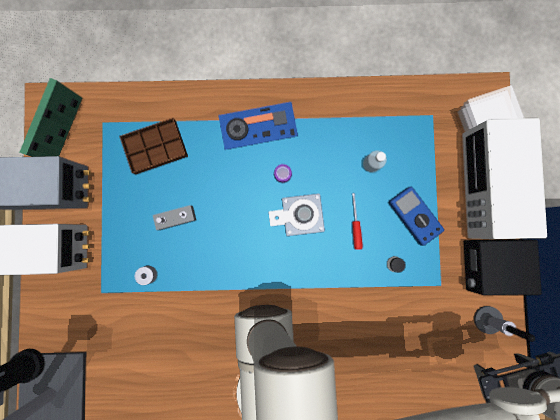

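View pics/side0.png

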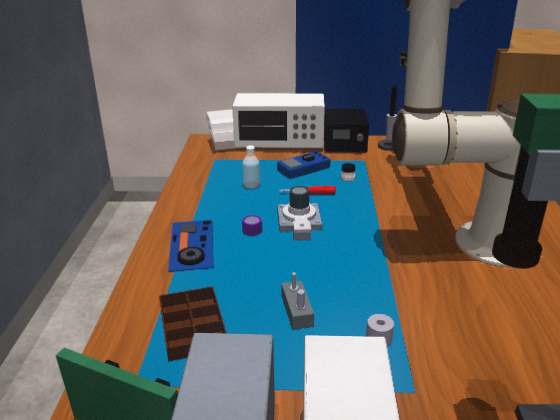

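The top view shows the mount at about (303,214), lug hole near (277,217), and the rack at about (174,217). In the side view the pins are at (294,283) and (300,298). Next I'll zoom in and measure.

```bash
cat > h.py <<'E'
import numpy as np,cv2
from rig import bot
def cam(n):
    c=bot.camera_info(n);R=cv2.Rodrigues(c["rvec"])[0];return c["camera_matrix"],np.array([c["k1"],0,0,0,0.]),R,c["tvec"]
def rays(n,px):
    K,D,R,t=cam(n);u=cv2.undistortPoints(np.float64(px).reshape(-1,1,2),K,D)[:,0]
    return -R.T@t,np.c_[u,np.ones(len(u))]@R
def on_z(n,px,z):
    o,d=rays(n,px);return o+d*((z-o[2])/d[:,2])[:,None]
def cloud(n,d):
    v,u=np.nonzero(d>0);o,r=rays(n,np.c_[u,v]);P=np.full(d.shape+(3,),np.nan);P[v,u]=o+r*d[v,u][:,None];return P
def proj(n,p):
    K,D,R,t=cam(n);return cv2.projectPoints(np.float64(p).reshape(-1,1,3),cv2.Rodrigues(R)[0],t,K,D)[0][:,0]
E
python3 - <<'E'
from h import *
T=np.load("top0.npz");S=np.load("side0.npz")
a=cv2.resize(T["im"][180:250,145:335],None,fx=4.2,fy=4.2,interpolation=cv2.INTER_CUBIC)
b=cv2.resize(S["im"][170:240,260:360],None,fx=3.9,fy=3.9,interpolation=cv2.INTER_CUBIC)
c=cv2.resize(S["im"][260:330,260:360],None,fx=3.9,fy=3.9,interpolation=cv2.INTER_CUBIC)
bc=np.hstack([b,c]);w=max(a.shape[1],bc.shape[1])
pad=lambda x:cv2.copyMakeBorder(x,0,0,0,w-x.shape[1],cv2.BORDER_CONSTANT)
cv2.imwrite("pics/z0.png",np.vstack([pad(a),pad(bc)])[:,:,::-1])
P=cloud("top",T["d"])
for nm,(u0,u1,v0,v1) in dict(rack=(148,202,198,235),mount=(260,330,190,242)).items():
    Q=P[v0:v1,u0:u1].reshape(-1,3);z=Q[:,2]
    print(nm,np.histogram(z[~np.isnan(z)],bins=np.arange(-.01,.15,.006)))
S_=cloud("side",S["d"])
for nm,(u0,u1,v0,v1) in dict(rack=(275,320,268,330),mount=(270,330,175,240)).items():
    Q=S_[v0:v1,u0:u1].reshape(-1,3);z=Q[:,2]
    print(nm,np.histogram(z[~np.isnan(z)],bins=np.arange(-.01,.15,.006))[0])
    if nm=="mount":
        q=Q[(z>.088)]; print("celltop side",q.mean(0),len(q))
    else:
        for lo,hi in((.042,.06),(.06,.075),(.07,.09)):
            q=Q[(z>lo)&(z<hi)];print(lo,len(q),q[np.argsort(q[:,1])].round(3).tolist()[::4])
E
```

```text
rack (array([126, 991, 222,  12,  18,  10,  85, 403,  69,   3,   5,   6,   3,
        10,  28,   0,   0,   0,   0,   0,   0,   0,   0,   0,   0,   0]), array([-0.01 , -0.004,  0.002,  0.008,  0.014,  0.02 ,  0.026,  0.032,
        0.038,  0.044,  0.05 ,  0.056,  0.062,  0.068,  0.074,  0.08 ,
        0.086,  0.092,  0.098,  0.104,  0.11 ,  0.116,  0.122,  0.128,
        0.134,  0.14 ,  0.146]))
mount (array([ 148, 1433,  357,    5,  242,  418,  258,  418,   18,   15,   23,
          3,    1,    1,    1,    2,   35,  206,   39,    0,    0,    0,
          0,    0,    0,    0]), array([-0.01 , -0.004,  0.002,  0.008,  0.014,  0.02 ,  0.026,  0.032,
        0.038,  0.044,  0.05 ,  0.056,  0.062,  0.068,  0.074,  0.08 ,
        0.086,  0.092,  0.098,  0.104,  0.11 ,  0.116,  0.122,  0.128,
        0.134,  0.14 ,  0.146]))
rack [  0 824 847  67  67  68  75 361 279  28  30  25  26  25  40  17   0   0
   0   0   0   0   0   0   0   0]
0.042 100 [[0.524, 0.248, 0.042], [0.537, 0.253, 0.043], [0.532, 0.255, 0.055], [0.532, 0.256, 0.042], [0.532, 0.256, 0.054], [0.526, 0.257, 0.054], [0.53, 0.
[... 740 characters left out ...]
, [0.516, 0.323, 0.061], [0.514, 0.324, 0.061], [0.512, 0.325, 0.065]]
0.07 76 [[0.526, 0.251, 0.077], [0.528, 0.254, 0.076], [0.532, 0.257, 0.073], [0.528, 0.258, 0.077], [0.526, 0.26, 0.081], [0.517, 0.31, 0.08], [0.517, 0.313, 0.079], [0.508, 0.314, 0.08], [0.506, 0.315, 0.07], [0.519, 0.317, 0.08], [0.519, 0.318, 0.075], [0.521, 0.318, 0.078], [0.521, 0.32, 0.074], [0.508, 0.322, 0.076], [0.519, 0.322, 0.075], [0.51, 0.322, 0.073], [0.512, 0.323, 0.077], [0.518, 0.323, 0.072], [0.51, 0.324, 0.08]]
mount [  12 1609  536  144  198  370  150  331   45   41   71   30   30   43
   38   39   37  151   12    0    0    0    0    0    0    0]
celltop side [ 0.52281438 -0.09512436  0.09495595] 187
```

View pics/z0.png

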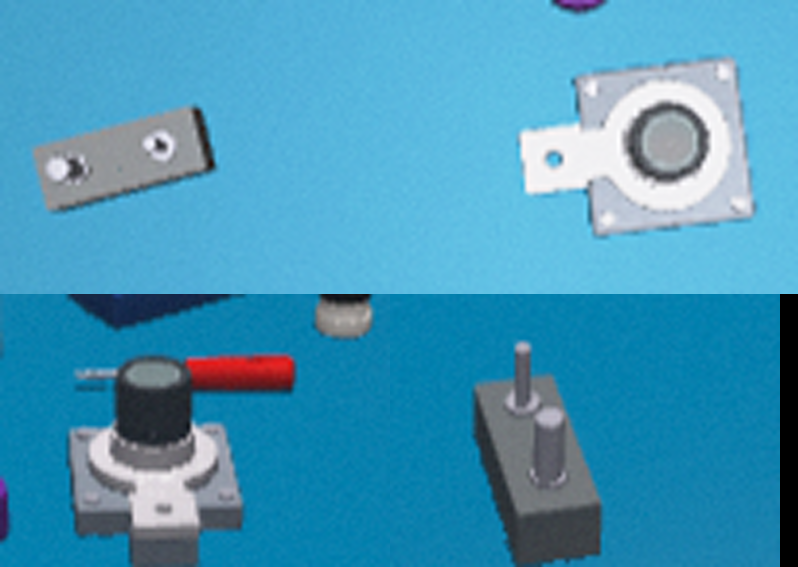

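The crop shows the thick pin in the +y hole (left in the top view, crop (60,168)), the slim pin at crop (158,146), the lug hole at crop (553,157) and the cell at crop (667,142).

Run:
```python
from h import *
T=np.load("top0.npz");S=np.load("side0.npz")
g=cv2.cvtColor(T["im"],cv2.COLOR_RGB2GRAY).astype(float)
def cen(w,u0,v0):
    v,u=np.mgrid[:w.shape[0],:w.shape[1]];return np.array([(w*u).sum()/w.sum()+u0,(w*v).sum()/w.sum()+v0])
# lug hole: crop centre in full-res
u0,v0=145+548/4.2-5,180+157/4.2-5;u0,v0=int(u0),int(v0)
p=g[v0:v0+11,u0:u0+12];w=np.clip(200-p,0,None);print(p.astype(int))
print("hole px",cen(w,u0,v0),on_z("top",cen(w,u0,v0),.034))
# cell: dark ring+top by depth
P=cloud("top",T["d"]);m=np.zeros(g.shape,bool);m[190:242,282:330]=True
mm=m&(P[...,2]>.088);v,u=np.nonzero(mm);(c,r)=cv2.minEnclosingCircle(np.c_[u,v].astype(np.float32));print("cell depth px",c,r,u.mean(),v.mean(),on_z("top",[c,(u.mean(),v.mean())],.097))
dk=(m&(g<120)).astype(np.uint8);n,l,st,ce=cv2.connectedComponentsWithStats(dk);k=1+st[1:,4].argmax()
cn=max(cv2.findContours((l==k).astype(np.uint8),0,1)[0],key=cv2.contourArea);e=cv2.fitEllipse(cn);print("cell dark ellipse",e,on_z("top",e[0],.09))
# base: grey+white outline
mb=(T["im"][...,0]>110)&(T["im"][...,0]<255);mb[:190]=0;mb[242:]=0;mb[:,:255]=0;mb[:,335:]=0
# rack min rect
mr=(abs(T["im"][...,2].astype(int)-T["im"][...,0])<45);mr[:195]=0;mr[240:]=0;mr[:,:148]=0;mr[:,202:]=0
zz=mr&(P[...,2]>.03)&(P[...,2]<.042)
R=cv2.minAreaRect(np.argwhere(zz)[:,::-1].astype(np.float32));print("rack",R,on_z("top",[R[0]],.036),on_z("top",cv2.boxPoints(R),.036).round(4).tolist())
for nm,(a,b) in dict(thick=(150,172),slim=(173,195)).items():
    s=np.zeros(g.shape,bool);s[200:232,a:b]=True;v,u=np.nonzero(s&(P[...,2]>.070));print(nm,len(u),on_z("top",[[u.mean(),v.mean()]],.078),P[v,u].mean(0),u.mean(),v.mean())
# side
Q=cloud("side",S["d"]);s=np.zeros(g.shape,bool);s[285:312,290:312]=True
a=s&(Q[...,2]>.045)&(Q[...,2]<.076);A=Q[a];print("thick side near surf",A[:,0].min(),A[:,0].max(),A[:,0].mean(),A[:,1].min(),A[:,1].max())
from scipy.optimize import least_squares
for nm,sel,r in(("thick",A,.008),("cell",Q[170:225,280:320].reshape(-1,3),.027),("slim",Q[268:296,284:300].reshape(-1,3),.0045)):
    if nm=="cell":sel=sel[(sel[:,2]>.068)&(sel[:,2]<.09)]
    if nm=="slim":sel=sel[(sel[:,2]>.045)&(sel[:,2]<.076)]
    f=least_squares(lambda c:np.hypot(sel[:,0]-c[0],sel[:,1]-c[1])-r,sel[:,:2].mean(0)-[0,r/2],loss="soft_l1",f_scale=.001);print(nm,f.x,len(sel))
# side: hole
gs=cv2.cvtColor(S["im"],cv2.COLOR_RGB2GRAY).astype(float);p=gs[220:230,296:308];print(p.astype(int))
```

```text
[[244 244 245 242 242 242 243 242 242 242 242 241]
 [244 242 242 242 240 241 241 242 242 241 241 241]
 [243 241 241 241 242 244 243 244 243 241 242 242]
 [244 241 242 243 245 231 220 224 238 243 242 241]
 [243 241 242 244 236 172 138 150 196 239 242 243]
 [242 242 241 243 214 146 158 164 121 234 244 241]
 [239 243 243 243 218 180 164 165 133 235 243 242]
 [238 243 241 243 236 214 179 189 210 241 242 241]
 [238 243 241 242 242 241 223 229 242 244 242 242]
 [239 242 242 242 241 243 243 243 243 242 241 240]
 [240 243 242 241 242 242 241 241 241 243 242 241]]
hole px [276.60550459 217.14311927] [[ 0.51396242 -0.02390138  0.034     ]]
cell depth px (303.74346923828125, 213.67391967773438) 9.487748146057129 303.7841726618705 213.63309352517985 [[ 0.5198793  -0.10155427  0.097     ]
 [ 0.51999222 -0.10167217  0.097     ]]
cell dark ellipse ((303.4292297363281, 213.43272399902344), (17.190326690673828, 18.171524047851562), 68.53373718261719) [[ 0.5208793 -0.1010393  0.09     ]]
rack ((173.2966766357422, 217.48756408691406), (15.524173736572266, 39.35796356201172), 75.0685806274414) [[0.51959
[... 363 characters left out ...]
58709248968799 0.5324775675553385 0.5145118090093638 0.2543117848085201 0.3257458870537193
thick [0.51394794 0.31489767] 102
cell [ 0.5233755  -0.10207793] 146
slim [0.5299563 0.2609467] 51
[[220 220 222 219 218 223 218 215 217 217 217 193]
 [219 218 223 221 217 224 218 216 218 215 219 215]
 [216 218 218 215 218 219 216 215 215 214 214 214]
 [219 218 218 216 201 197 203 200 216 217 217 215]
 [216 216 217 198 151 142 155 146 205 216 215 218]
 [218 216 216 196 142 126 123 130 200 214 215 215]
 [215 217 216 215 192 178 174 182 212 216 213 215]
 [217 215 216 211 210 213 213 213 212 213 209 215]
 [212 212 213 214 206 203 205 204 205 205 194 195]
 [179 182 182 182 164 166 163 164 164 163 148 147]]
```

```bash
cat > plan.py <<'E'
# plan.py x y z yawdeg ... : prints rounded rows (each its own call) and tracks the commanded pose
import sys,json,os,numpy as np
from scipy.spatial.transform import Rotation as Ro
f="cmd.json"
c=json.load(open(f)) if os.path.exists(f) else [.14,-.558,.215,float(np.degrees(2*np.arctan2(.122612,.992454)))]
a=np.array(sys.argv[1:],float).reshape(-1,4)
for t in a:
    y=np.radians(c[3]);R=np.array([[np.cos(y),np.sin(y),0],[np.sin(y),-np.cos(y),0],[0,0,-1]])
    d=np.round(R.T@(t[:3]-c[:3])/.04,3);az=round(-(t[3]-c[3])/6,2)
    print([0,0,az]+d.tolist())
    c=list(np.array(c[:3])+R@d*.04)+[c[3]-6*az]
json.dump(c,open(f,"w"));print("cmd",np.round(c,4))
E
python3 - <<'E'
from h import *
print(on_z("side",[301.4,224.7],.034))
from h import bot
E
python3 plan.py .36 -.25 .2 45 .45 .05 .2 75 .5128 .3145 .13 103.8
```

```text
[[ 0.51438144 -0.02271051  0.034     ]]
[0, 0, np.float64(-5.15), 7.209, -6.13, 0.375]
[0, 0, np.float64(-5.0), 6.893, -3.714, 0.0]
[0, 0, np.float64(-4.8), 6.794, -0.197, 1.75]
cmd [  0.5128   0.3145   0.13   103.7858]
```

>>> move_arm(deltas=[[0, 0, -5.15, 7.209, -6.13, 0.375, 91], [0, 0, -5.15, 7.209, -6.13, 0.375, 91], [0, 0, -5.15, 7.209, -6.13, 0.375, 91], [0, 0, -5.15, 7.209, -6.13, 0.375, 91], [0, 0, -5.15, 7.209, -6.13, 0.375, 91], [0, 0, -5.15, 7.209, -6.13, 0.375, 91], [0, 0, -5.15, 7.209, -6.13, 0.375, 91], [0, 0, -5.15, 7.209, -6.13, 0.375, 91], [0, 0, -5.15, 7.209, -6.13, 0.375, 91], [0, 0, -5.15, 7.209, -6.13, 0.375, 91], [0, 0, -5.15, 7.209, -6.13, 0.375, 91], [0, 0, -5.15, 7.209, -6.13, 0.375, 91]])

```text
clock: 1.1
ee_pos: [0.3596, -0.25, 0.1994]
ee_rot: [0.924, 0.383, -0.0, -0.0]
contact_force: [-0.2, -1.1, -0.3]
opening: 0.0911
grasp_force: 0.0
```

>>> move_arm(deltas=[[0, 0, -5.0, 6.893, -3.714, 0, 60], [0, 0, -5.0, 6.893, -3.714, 0, 60], [0, 0, -5.0, 6.893, -3.714, 0, 60], [0, 0, -5.0, 6.893, -3.714, 0, 60], [0, 0, -5.0, 6.893, -3.714, 0, 60], [0, 0, -5.0, 6.893, -3.714, 0, 60], [0, 0, -5.0, 6.893, -3.714, 0, 60], [0, 0, -5.0, 6.893, -3.714, 0, 60], [0, 0, -5.0, 6.893, -3.714, 0, 60], [0, 0, -5.0, 6.893, -3.714, 0, 60]])

```text
clock: 1.93
ee_pos: [0.4501, 0.0492, 0.1994]
ee_rot: [0.793, 0.609, -0.001, 0.0]
contact_force: [0.8, -0.3, 0.1]
opening: 0.0599
grasp_force: 0.0
```

>>> move_arm(deltas=[[0, 0, -4.8, 6.794, -0.197, 1.75, 45], [0, 0, -4.8, 6.794, -0.197, 1.75, 45], [0, 0, -4.8, 6.794, -0.197, 1.75, 45], [0, 0, -4.8, 6.794, -0.197, 1.75, 45], [0, 0, -4.8, 6.794, -0.197, 1.75, 45], [0, 0, -4.8, 6.794, -0.197, 1.75, 45], [0, 0, -4.8, 6.794, -0.197, 1.75, 45], [0, 0, -4.8, 6.794, -0.197, 1.75, 45], [0, 0, -4.8, 6.794, -0.197, 1.75, 45], [0, 0, -4.8, 6.794, -0.197, 1.75, 45], [0, 0, -4.8, 6.794, -0.197, 1.75, 45]])

```text
clock: 2.85
ee_pos: [0.5137, 0.3125, 0.1302]
ee_rot: [0.618, 0.786, 0.0, 0.0]
contact_force: [0.3, -0.2, -0.2]
opening: 0.045
grasp_force: 0.0
```

>>> move_arm(deltas=[[0, 0, 0, 0, 0, 0.7, 45], [0, 0, 0, 0, 0, 1.4, 45], [0, 0, 0, 0, 0, 1.4, 45], [0, 0, 0, 0, 0, 1.4, 45], [0, 0, 0, 0, 0, 1.4, 45]])

```text
clock: 3.27
ee_pos: [0.5139, 0.3143, 0.0754]
ee_rot: [0.618, 0.786, 0.001, 0.001]
contact_force: [0.6, 0.5, -0.3]
opening: 0.0449
grasp_force: 0.0
```

Run:
```python
from h import *
im,d=bot.grab_frame("side");im2,d2=bot.grab_frame("top")
cv2.imwrite("pics/s1.png",np.hstack([cv2.resize(im[200:340,240:380],None,fx=2.8,fy=2.8),cv2.resize(im2[170:270,110:210],None,fx=3.92,fy=3.92)])[:,:,::-1])
s=bot.state();print(s["ee_pos"],s["ee_rot"],s["joints"])
```

```text
[0.51440498 0.31493352 0.07610212] [0.61735279 0.78668392 0.001669   0.00107511] [ 3.49276390e-01  3.66023133e-01  1.63523067e+00 -7.05406449e-05
  1.13636878e+00  1.09259187e-01]
```

View pics/s1.png

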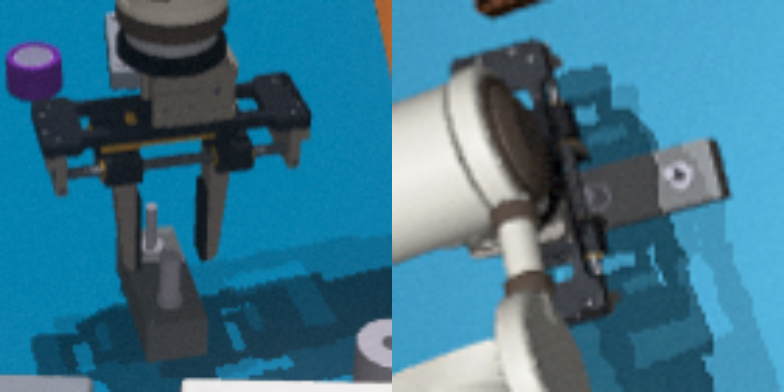

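Fingers (crop (130,260) and (207,255)) straddle the thick pin (170,255); the slim one stands clear behind. Lower and grip.

>>> move_arm(deltas=[[0, 0, 0, 0, 0, 0.35, 45], [0, 0, 0, 0, 0, 0.675, 45], [0, 0, 0, 0, 0, 0.675, 45], [0, 0, 0, 0, 0, 0.675, 10], [0, 0, 0, 0, 0, 0.675, 10], [0, 0, 0, 0, 0, 0.675, 10], [0, 0, 0, 0, 0, 0.675, 10], [0, 0, 0, 0, 0, 0.675, 10], [0, 0, 0, 0, 0, 0.675, 10]], force=25)

```text
clock: 4.12
ee_pos: [0.5132, 0.315, 0.0472]
ee_rot: [0.617, 0.787, 0.0, 0.0]
contact_force: [-0.3, -0.3, 1.4]
opening: 0.0153
grasp_force: 25.0
```

```bash
python3 - <<'E'
import json;json.dump([.5128,.3145,.047,103.7858],open("cmd.json","w"))
E
python3 plan.py .5128 .3145 .127 103.7858 .5142 .14 .127 98 .5142 -.0233 .127 95 .5142 -.0233 .085 95
```

```text
[0, 0, np.float64(-0.0), 0.0, 0.0, -2.0]
[0, 0, np.float64(0.96), -4.245, -1.006, 0.0]
[0, 0, np.float64(0.5), -4.043, -0.57, 0.0]
[0, 0, np.float64(0.0), 0.0, 0.0, 1.05]
cmd [ 5.14200e-01 -2.33000e-02  8.50000e-02  9.50258e+01]
```

>>> move_arm(deltas=[[0, 0, 0, 0, 0, -0.7, 10], [0, 0, 0, 0, 0, -1.4, 10], [0, 0, 0, 0, 0, -2.0, 10], [0, 0, 0, 0, 0, -2.0, 10], [0, 0, 0, 0, 0, -2.0, 10]])

```text
clock: 4.53
ee_pos: [0.5138, 0.3152, 0.128]
ee_rot: [0.617, 0.787, 0.001, 0.001]
contact_force: [-0.2, 0.8, -1.3]
opening: 0.0153
grasp_force: 25.0
```

>>> move_arm(deltas=[[0, 0, 0.3, -1.0, -0.237, 0, 10], [0, 0, 0.6, -2.0, -0.474, 0, 10], [0, 0, 0.9, -3.0, -0.711, 0, 10], [0, 0, 0.96, -4.0, -0.948, 0, 10], [0, 0, 0.96, -4.245, -1.006, 0, 10], [0, 0, 0.96, -4.245, -1.006, 0, 10]])

```text
clock: 5.03
ee_pos: [0.513, 0.1378, 0.1247]
ee_rot: [0.657, 0.753, -0.001, -0.001]
contact_force: [-0.8, -0.5, -0.4]
opening: 0.0154
grasp_force: 25.0
```

>>> move_arm(deltas=[[0, 0, 0.5, -1.0, -0.14, 0, 10], [0, 0, 0.5, -2.0, -0.28, 0, 10], [0, 0, 0.5, -3.0, -0.42, 0, 10], [0, 0, 0.5, -3.7, -0.52, 0, 10], [0, 0, 0.5, -4.043, -0.57, 0, 10], [0, 0, 0.5, -4.043, -0.57, 0, 10], [0, 0, 0.5, -4.043, -0.57, 0, 10]])

```text
clock: 5.62
ee_pos: [0.5138, -0.0219, 0.1256]
ee_rot: [0.676, 0.737, -0.0, -0.001]
contact_force: [-0.2, 0.3, -0.6]
opening: 0.0155
grasp_force: 25.0
```

>>> move_arm(deltas=[[0, 0, 0, 0, 0, 0.5, 10], [0, 0, 0, 0, 0, 0.8, 10], [0, 0, 0, 0, 0, 0.8, 10], [0, 0, 0, 0, 0, 0.8, 10], [0, 0, 0, 0, 0, 0.8, 10]])

```text
clock: 6.03
ee_pos: [0.5143, -0.0222, 0.0948]
ee_rot: [0.675, 0.738, 0.0, -0.0]
contact_force: [0.9, -0.2, -0.7]
opening: 0.0157
grasp_force: 25.0
```

Run:
```python
from h import *
im,d=bot.grab_frame("side");im2,d2=bot.grab_frame("top");np.savez("s2.npz",im=im,d=d,im2=im2)
cv2.imwrite("pics/s2.png",np.hstack([cv2.resize(im[170:240,265:335],None,fx=5.6,fy=5.6,interpolation=2),cv2.resize(im2[170:268,230:328],None,fx=4,fy=4)])[:,:,::-1])
s=bot.state();print(s["ee_pos"],s["ee_rot"],s["joints"])
```

```text
[ 0.51474641 -0.02276021  0.09542839] [6.75232167e-01 7.37604922e-01 3.54819984e-04 6.11478135e-04] [-2.79101267e-01  1.31372210e-01  1.87630670e+00  9.92536209e-05
  1.13250267e+00 -3.67380367e-01]
```

View pics/s2.png

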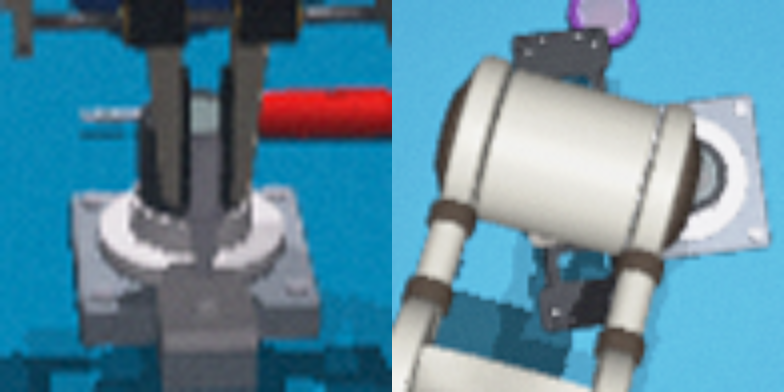

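The side crop shows the pin shank at column ≈207, tip at about row 262, right above the faint shaded hole at (207,305). Refine numerically.

Run:
```python
from h import *
S=np.load("s2.npz");g=cv2.cvtColor(S["im"],cv2.COLOR_RGB2GRAY).astype(int)
S0=np.load("side0.npz");g0=cv2.cvtColor(S0["im"],cv2.COLOR_RGB2GRAY).astype(int)
print(np.r_[0,np.arange(293,311)])
for r in range(194,232): print(r,g[r,293:311], (S["d"][r,302]*1000).round(1))
for z in (.034,.054,.062): print(z,proj("side",[.5142,-.0233,z]),proj("side",[.5147,-.0228,z]))
def c0(g,u0,u1,v0,v1,th):
    p=np.clip(th-g[v0:v1,u0:u1],0,None);v,u=np.mgrid[v0:v1,u0:u1];return (p*u).sum()/p.sum(),(p*v).sum()/p.sum()
print("hole0",c0(g0,298,306,222,228,205))
```

```text
[  0 293 294 295 296 297 298 299 300 301 302 303 304 305 306 307 308 309
 310]
194 [ 76  75  79  77  55  32  72  80  84  86  86  51  27  50  74  76  78 101] 1400.4
195 [ 75  80  80  77  47  30  82  86  88  91  90  59  29  48  72  76  77 110] 1391.6
196 [75 76 78 78 42 29 87 87 95 94 90 65 34 51 73 77 79 83] 1397.8
197 [80 81 78 78 44 28 80 96 97 96 94 64 30 50 77 78 76 80] 1401.0
198 [77 79 76 78 47 30 82 92 98 99 95 65 30 50 74 76 76 87] 1393.4
199 [ 69  74  78  77  43  32  84  95  96 100  93  63  34  49  74  79  79  95] 1404.7
200 [63 76 80 79 42 25 81 93 97 99 93 64 34 47 77 77 80 91] 1403.0
201 [52 75 80 81 43 29 85 98 96 99 90 52 29 45 79 79 78 92] 1403.3
202 [ 56  77  79  78  44  41  88  96  95  97  92  54  30  53  76  77 100 108] 1406.1
203 [ 47  73  77  78  39  36  84  98  97  99  92  56  30  60  77  76 118 130] 1405.6
204 [ 48  75  80  78  42  34  85  98  97  97  93  50  30  64  74  76 116 191] 1402.0
205 [ 42  63  73  77  37  37  88  98  98 100  91  53  32  61  75 104 134 227] 1404.3
206 [ 38  47  62  66  46  46  90  96  97 101  90  63  37  51  73 152 123 223] 1409.7
207 [ 
[... 1685 characters left out ...]
] 1456.1
227 [ 75  97  99  96 100  97 100 102 102  99 101 100 100  99  98  95  94  95] 1437.3
228 [ 69  95  96  97  97  98  96 102  98  98  99 101  99 100 102 100 106 101] 1433.7
229 [ 66 100 106 108 109 110 110 113 113 111 108 111 110 113 112 113 113 108] 1432.1
230 [ 62 105 118 120 115 118 121 118 116 117 115 114 116 114 114 113 116 116] 1428.3
231 [ 60 100 115 114 118 113 112 116 115 114 114 114 114 109 111 110 108 110] 1429.8
0.034 [[301.47068194 224.58551825]] [[301.2798452 224.680825 ]]
0.054 [[301.5413349  218.07255438]] [[301.34921807 218.1666253 ]]
0.062 [[301.56977233 215.44231167]] [[301.37713952 215.53587484]]
hole0 (np.float64(301.51289833080426), np.float64(224.73141122913506))
```

>>> move_arm(deltas=[[0, 0, 0, 0, -0.015, 0.2, 10], [0, 0, 0, 0, -0.015, 0.4, 10], [0, 0, 0, 0, -0.015, 0.46, 10], [0, 0, 0, 0, -0.015, 0.5, 10], [0, 0, 0, 0, -0.015, 0.54, 10], [0, 0, 0, 0, -0.015, 0.58, 10], [0, 0, 0, 0, -0.015, 0.58, 10]], force=40)

```text
clock: 6.72
ee_pos: [0.5134, -0.0231, 0.0712]
ee_rot: [0.675, 0.737, -0.0, -0.0]
contact_force: [-0.2, -0.2, -0.9]
opening: 0.0152
grasp_force: 40.0
```

>>> move_arm(deltas=[[0, 0, 0, 0, 0, 0.05, 10], [0, 0, 0, 0, 0, 0.1, 10], [0, 0, 0, 0, 0, 0.15, 10], [0, 0, 0, 0, 0, 0.2, 10], [0, 0, 0, 0, 0, 0.25, 10], [0, 0, 0, 0, 0, 0.3, 10], [0, 0, 0, 0, 0, 0.3, 10]])

```text
clock: 7.3
ee_pos: [0.5131, -0.023, 0.0589]
ee_rot: [0.675, 0.737, -0.0, -0.0]
contact_force: [-0.2, 0.2, -0.6]
opening: 0.0151
grasp_force: 40.0
```

>>> move_arm(deltas=[[0, 0, 0, 0, 0, 0.08, 10], [0, 0, 0, 0, 0, 0.16, 10], [0, 0, 0, 0, 0, 0.24, 10], [0, 0, 0, 0, 0, 0.3, 10], [0, 0, 0, 0, 0, 0.34, 10], [0, 0, 0, 0, 0, 0.37, 10], [0, 0, 0, 0, 0, 0.39, 10], [0, 0, 0, 0, 0, 0.39, 10]])

```text
clock: 7.97
ee_pos: [0.514, -0.023, 0.0452]
ee_rot: [0.675, 0.737, 0.0, 0.0]
contact_force: [-3.0, 2.0, 9.3]
opening: 0.0156
grasp_force: 40.0
```

>>> move_arm(deltas=[[0, 0, 0, 0, 0, 0.01, 10], [0, 0, 0, 0, 0, 0, 40], [0, 0, 0, 0, 0, 0, 40], [0, 0, 0, 0, 0, 0, 40], [0, 0, 0, 0, 0, 0, 40], [0, 0, 0, 0, 0, -0.8, 40], [0, 0, 0, 0, 0, -1.6, 85], [0, 0, 0, 0, 0, -2.2, 85], [0, 0, 0, 0, 0, -2.2, 85], [0, 0, 0, 0, 0, -2.2, 85]])

```text
clock: 8.8
ee_pos: [0.5146, -0.0234, 0.1331]
ee_rot: [0.675, 0.737, 0.001, 0.001]
contact_force: [0.5, 0.5, -0.9]
opening: 0.0641
grasp_force: 0.0
```

```bash
python3 - <<'E'
from h import *
import json
im,d=bot.grab_frame("side");np.savez("s3.npz",im=im,d=d)
cv2.imwrite("pics/s3.png",cv2.resize(im[150:250,250:350],None,fx=5,fy=5,interpolation=2)[:,:,::-1])
s=bot.state();print(s["clock"],s["ee_pos"],s["ee_rot"],s["contact_force"])
json.dump([.5136,-.0233,.0442+.088,95.0258],open("cmd.json","w"))
print("pin grip top/flange centre px",proj("side",[[.514,-.023,.076],[.514,-.023,.038],[.514,-.013,.034]]))
E
python3 plan.py .522 -.1018 .134 95.0258 .522 -.1018 .07 95.0258
```

```text
8.85 [ 0.51329919 -0.02304739  0.13139636] [ 6.75453328e-01  7.37402733e-01 -5.69090316e-05 -9.18743095e-05] [-0.70664158 -0.78318992 -0.49998097]
pin grip top/flange centre px [[301.69547337 210.86256558]
 [301.5594472  223.34964248]
 [301.51055425 226.61512979]]
[0, 0, np.float64(-0.0), -1.973, 0.037, -0.045]
[0, 0, np.float64(-0.0), -0.0, 0.0, 1.6]
cmd [ 5.22000e-01 -1.01800e-01  7.00000e-02  9.50258e+01]
```

View pics/s3.png

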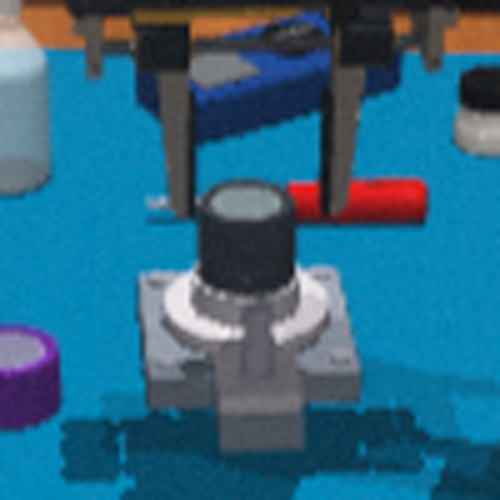

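The lock pin stands home in the lug (grip top at crop row ≈305, as predicted for home), and the cell is untouched at (248,235). Now to the cell.

>>> move_arm(deltas=[[0, 0, 0, -1.0, 0.013, -0.045, 85], [0, 0, 0, -1.982, 0.026, -0.045, 85], [0, 0, 0, -1.982, 0.026, -0.045, 85], [0, 0, 0, -1.982, 0.026, -0.045, 85], [0, 0, 0, -1.982, 0.026, 0.8, 85], [0, 0, 0, -1.982, 0.026, 1.3, 85], [0, 0, 0, -1.982, 0.026, 1.555, 85], [0, 0, 0, -1.982, 0.026, 1.555, 85]])

```text
clock: 9.52
ee_pos: [0.5185, -0.0998, 0.0659]
ee_rot: [0.675, 0.738, -0.001, -0.004]
contact_force: [-0.2, 0.2, -0.8]
opening: 0.0852
grasp_force: 0.0
```

>>> move_arm(deltas=[[0, 0, 0, 0, 0, 0, 70], [0, 0, 0, 0, 0, 0, 60], [0, 0, 0, 0, 0, 0, 50], [0, 0, 0, 0, 0, 0, 45], [0, 0, 0, 0, 0, 0, 45], [0, 0, 0, 0, 0, 0, 45], [0, 0, 0, 0, 0, 0, 45], [0, 0, 0, 0, 0, 0, 45]], force=20)

```text
clock: 10.18
ee_pos: [0.5219, -0.1022, 0.0705]
ee_rot: [0.675, 0.737, 0.0, 0.0]
contact_force: [-2.7, 1.0, 5.7]
opening: 0.0541
grasp_force: 20.0
```

>>> move_arm(deltas=[[0, 0, 0, 0, 0, 0.015, 45], [0, 0, 0.5, 0, 0, 0.02, 45], [0, 0, 1.0, 0, 0, 0.02, 45], [0, 0, 1.5, 0, 0, 0.02, 45], [0, 0, 2.0, 0, 0, 0.02, 45], [0, 0, 2.5, 0, 0, 0.02, 45], [0, 0, 3.0, 0, 0, 0.02, 45], [0, 0, 3.0, 0, 0, 0.02, 45]], force=30)

```text
clock: 10.85
ee_pos: [0.5218, -0.1028, 0.0703]
ee_rot: [0.783, 0.622, -0.0, 0.001]
contact_force: [-5.4, -0.7, 10.8]
opening: 0.0537
grasp_force: 30.0
```

```bash
python3 -c "
from rig import bot
s=bot.state();print(s['ee_pos'],s['ee_rot'],s['contact_force'],s['wrist_torque'],s['opening'],s['joints'])"
```

```text
[ 0.52177972 -0.10281312  0.07033588] [ 7.83048293e-01  6.21960346e-01 -3.91801311e-04  7.37822725e-04] [-5.38131108 -0.65897954 10.78634221] [-0.21290967  0.78530405 -0.01589505] 0.05367225502917075 [-4.21106537e-01  2.09193935e-01  1.84354230e+00 -1.55251966e-03
  1.08790774e+00 -1.92077923e-01]
```

>>> move_arm(deltas=[[0, 0, 0.5, 0, -0.01, 0, 45], [0, 0, 1.0, 0, -0.01, 0, 45], [0, 0, 1.5, 0, -0.01, 0, 45], [0, 0, 2.0, 0, -0.01, 0, 45], [0, 0, 2.5, 0, -0.01, 0, 45], [0, 0, 3.0, 0, -0.01, 0, 45], [0, 0, 3.0, 0, -0.01, 0, 45]])

```text
clock: 11.43
ee_pos: [0.5216, -0.1029, 0.0702]
ee_rot: [0.871, 0.492, -0.0, 0.001]
contact_force: [-2.9, -1.7, 8.4]
opening: 0.0534
grasp_force: 30.0
```

>>> move_arm(deltas=[[0, 0, 0.5, 0, 0, 0, 45], [0, 0, 1.0, 0, 0, 0, 45], [0, 0, 1.5, 0, 0, 0, 45], [0, 0, 2.0, 0, 0, 0, 45], [0, 0, 2.5, 0, 0, 0, 45], [0, 0, 3.0, 0, 0, 0, 45], [0, 0, 3.0, 0, 0, 0, 45]])

```text
clock: 12.02
ee_pos: [0.5207, -0.1017, 0.0682]
ee_rot: [0.937, 0.35, -0.0, -0.0]
contact_force: [0.0, -1.0, -1.9]
opening: 0.0538
grasp_force: 30.0
```

>>> move_arm(deltas=[[0, 0, 0, 0, 0, 0.03, 45], [0, 0, 0, 0, 0, 0.06, 45], [0, 0, 0, 0, 0, 0.08, 45], [0, 0, 0, 0, 0, 0.08, 45]])

```text
clock: 12.35
ee_pos: [0.521, -0.1018, 0.0658]
ee_rot: [0.936, 0.351, -0.0, -0.0]
contact_force: [-1.2, 0.7, 2.8]
opening: 0.0536
grasp_force: 30.0
```

```bash
python3 -c "
from rig import bot
s=bot.state();print(s['ee_pos'],s['ee_rot'],s['contact_force'],s['wrist_torque'],s['opening'],s['joints'])"
```

```text
[ 0.52101825 -0.10182641  0.06578699] [ 9.36493632e-01  3.50684529e-01 -1.42460215e-04 -1.35470557e-04] [-1.15661213  0.68357438  2.79731991] [0.09375729 0.31796693 0.01791225] 0.05364033073057638 [-4.20818893e-01  2.14632063e-01  1.84751422e+00 -8.41084127e-06
  1.07983948e+00  4.33377482e-01]
```

>>> move_arm(deltas=[[0, 0, 0, 0, 0, 0.03, 45], [0, 0, 0, 0, 0, 0.06, 45], [0, 0, 0, 0, 0, 0.09, 45], [0, 0, 0, 0, 0, 0.11, 45], [0, 0, 0, 0, 0, 0.12, 45], [0, 0, 0, 0, 0, 0.12, 45], [0, 0, 0, 0, 0, 0.12, 45]], force=40)

```text
clock: 12.93
ee_pos: [0.5211, -0.1018, 0.0617]
ee_rot: [0.937, 0.351, -0.0, -0.0]
contact_force: [-4.7, 2.0, 9.5]
opening: 0.0538
grasp_force: 40.0
```

>>> move_arm(deltas=[[0, 0, 0, 0, 0, 0.015, 45], [0, 0, 0, 0, 0, 0.03, 45], [0, 0, 0, 0, 0, 0.03, 45], [0, 0, 0, 0, 0, 0.03, 45]])

```text
clock: 13.27
ee_pos: [0.5211, -0.1018, 0.0616]
ee_rot: [0.937, 0.351, -0.0, -0.0]
contact_force: [-8.6, 4.1, 18.2]
opening: 0.0533
grasp_force: 40.0
```

>>> move_arm(deltas=[[0, 0, 0, 0, 0, 0.01, 45], [0, 0, 0, 0, 0, 0.02, 45], [0, 0, 0, 0, 0, 0.02, 45], [0, 0, 0, 0, 0, 0.02, 45]])

```text
clock: 13.6
ee_pos: [0.5212, -0.1019, 0.0616]
ee_rot: [0.936, 0.351, -0.0, -0.0]
contact_force: [-11.3, 5.1, 24.6]
opening: 0.0537
grasp_force: 40.0
```

>>> move_arm(deltas=[[0, 0, 0, 0, 0, -0.015, 45], [0, 0, 0, 0, 0, -0.015, 45], [0, 0, 0, 0, 0, -0.015, 45]])

```text
clock: 13.85
ee_pos: [0.5212, -0.1018, 0.0616]
ee_rot: [0.937, 0.351, -0.0, -0.0]
contact_force: [-9.9, 3.6, 19.6]
opening: 0.0532
grasp_force: 40.0
```

Run:
```python
from h import *
im,d=bot.grab_frame("side")
cv2.imwrite("pics/s4.png",cv2.resize(im[150:250,250:350],None,fx=5,fy=5,interpolation=2)[:,:,::-1])
s=bot.state();print(s["clock"],s["ee_pos"],s["contact_force"],s["wrist_torque"])
```

```text
13.9 [ 0.52118711 -0.10185272  0.06164061] [-9.37983176  2.7885106  20.43725747] [ 0.57522617  1.72306475 -0.04069096]
```

View pics/s4.png

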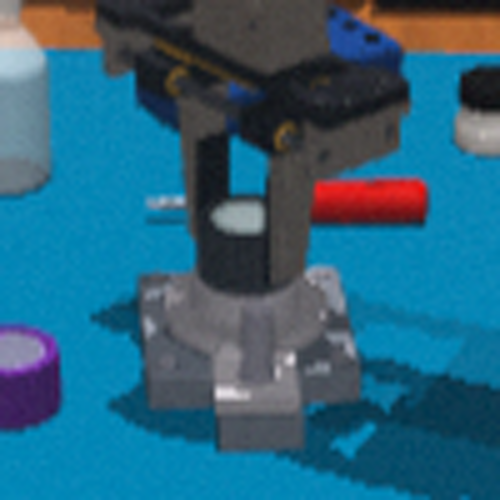

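The cell's top disc has gone from crop row ≈203 to ≈216, about 9 mm down. The cell sits flush on the seat, the lock pin is still home, and the stop is hard with about 20 N held.

```bash
python3 -c "
from rig import bot
print(bot.close_job())"
```

```text
the job is handed in; nothing more can be done
None
```

I pushed the lock pin home through the lug into the base, turned the lens cell about 54° until it dropped over the cross pins, pressed it onto its seat, and handed the job in at 13.9 s with the arm holding it there at about 20 N.

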